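Wind a fruit press down with its loose crank

TASK

The loose crank belongs on the square top of the fruit press's screw: find how it fits and push it fully down without forcing it, then wind it clockwise (seen from above), round after round, until the plate bears on the limes and the crank pushes back distinctly harder. Stop there, well within half a turn more, let go and leave the crank fully down on the screw and everything else on the bench where it is.

Things in the scene. Friction and masses are not known exactly. Their poses are not given: they have to be found in the camera images.
- crank_hub (a point): Loose dark steel crank lying on the bench; this is its hub's centre, 15 mm above its underside. Hub: 34 x 34 mm block, 30 mm tall, a 17.5 mm square hole upright right through, sides parallel to the block's. x: along the flat arm (16 wide, 12 thick, flush with the hub's underside) to the grip; z up. Pinch it on its free flats at +y and -y. Weighs about 0.4 kg.
- crank_handle (a point): The crank's upright dark wooden grip, 25 mm thick and 56 mm tall, spinning freely on its pin; this point is half-way up it, 80 mm from the hub's centre along the arm and 42 mm above the hub's underside.
- shaft_end (a point): Centre of the top of the press screw's bare square end, about 250 mm up. Down from it: 2.5 mm of chamfer (12 to 16 mm square), 30 mm of 16 mm square (0.75 mm play a side in the crank), then a 34 mm round collar where the hub comes to rest, its point 17.5 mm below this one. z up; x, y are the press's and do NOT show how the square faces: new each time, to be felt or seen, fits every quarter turn.
- press: Steel and wood screw press bolted to the bench: foot 180 x 220 mm, slatted basket of limes 130 mm wide with its rim 116 mm up, two uprights 170 mm apart along y, cross-head 204 mm long (along y) whose nuts reach 188 mm above the bench. Origin on the bench under the screw's axis, x away from the spout, z up. Fixed.
- press_plate (a joint): How far the round wooden pressing plate and the screw have come down, in m. Clockwise lowers plate, screw and crank by 0.006 a turn. Starts between about 0.012 and 0.019, bears on the limes at 0.030 and stays there (2 to 3 turns). The screw runs stiffly (0.4 N m, 5 N at the crank's grip) and stays where it is left.
- screw_give (a joint): How far, in rad, the square is wound on after the plate has come to bear; 0 before. The limes then push back like a spring: 0.55 N m at once (7 N at the crank's grip), 0.3 N m more for each further radian; let go, it springs back to 0 and the plate stays down.
- dish: Small round steel dish under the spout, 72 mm wide, 26 mm tall; origin at its underside. Stays.
- tumbler: Aluminium tumbler, 72 mm wide, 85 mm tall; origin at its underside. Stays.
- guava_a_mid (a point): Green guava 66 mm wide, just behind the crank's hub; its centre. Stays.
- guava_b_mid (a point): Green guava 62 mm wide, near the robot; its centre. Stays.
- pomelo_mid (a point): Pale pomelo 124 mm wide and 120 mm tall; its centre. Stays.
- cleaver: Cleaver lying flat, blade 150 x 75 mm to +x, wooden handle to -x; origin between them. Stays.
- scrubber: Brush with wooden handle, 190 mm, lying flat; origin at its middle. Stays.
- spanner: Steel spanner, 170 mm, lying flat; origin at its middle. Stays.
Not all that is in view belongs to the job. Of the things that look like the part that bears crank_hub, the middle-sized one is meant.

How it is judged:
By the outcome, as a careful person would: the job done as asked, in the order asked, and still so for the second after the job is handed in, with the robot touching nothing.
It also fails if it takes over 72 s, if anything falls off the work surface, if the arm or the gripper's body presses on something with over 40 N, if the wrist force passes 120 N, or if a joint passes its speed limit or range.

ROBOT

A 7-joint arm with a two-finger parallel gripper is mounted at the origin on the work surface. World frame = base frame: x ahead of the robot, y to its left, z up, the work surface at z = 0. Lengths are in m, angles in rad, forces in N, time in s.
With the tool pointing down it reaches from about 0.425 to 0.925 m from the base axis. Payload 6.8 kg.
Tool frame: the origin (TCP) lies midway between the tips of the shut fingers; the grasp point (between the pads) lies r.pinch_z behind it (r.pinch_z is the distance from the TCP to the grasp point, in m); z points along the fingers, y is the line along which they close (so a half turn about z gives the same grasp; the last joint's range is limited). The gripper opens to 85 mm and grips with 20 to 120 N. Pads are 22 mm wide; open, the fingers measure 114 mm over their backs; the gripper's body (76 mm by 85 mm) begins 54 mm behind the grasp point. The pads swing forward as they close: fully open they stand 13 mm farther back than shut.
Start: joints at [1.201, 0.477, 0.022, 1.555, -0.011, 1.109, -0.083], TCP at [0.175, -0.652, 0.231] pointing down, gripper open.
Joint ranges: [-2.96, 2.96], [-0.34, 2.1], [-1.41, 1.46], [0.24, 2.44], [-1.37, 4.51], [0.17, 1.92], [-2.96, 2.96]. Speed limits (rad/s): [2.39, 2.39, 3.14, 3.14, 3.14, 3.14, 3.14].

INTERFACE

Orientations are given as a 3x3 rotation matrix whose columns are the frame's x, y, z axes.
In Python, from bench import r gives the robot as it stands. The module is installed in compiled form; this text tells all that it offers.
- The arm moves only by the tool drive_tool, never from a script. Its argument "commands" is a list that holds one entry, the list of rows, each a list of 7 numbers: the shift along the tool's x, y, z in units of 25 mm (1.0 is 25 mm), then the turn, a rotation vector about the tool's x, y, z in units of 8 degrees (1.0 is 8 degrees), then the closure, from 0 (fully open) to 1 (shut). A call has exactly 8 rows; each row shifts and turns the commanded pose from where the row before left it, along the tool's axes as they then stand; what a row does not reach is not made up. A row lasts 1/8 s, in which the tool goes at most 62.5 mm and 10.7 degrees, less where a joint would pass 70% of its speed; a pose out of reach is approached as far as the arm can. A call is refused whole if a number of a shift passes 1 or a number of a turn 1, either way. A call with a gripper value outside its range is refused whole. The fingers move at their own pace and stop on an object; the grip force is fixed at half the most. Time passes only in rows, so rows that do not move let the fingers close, or fill a call up. It gives the time, the measured TCP pose, the force, the opening and the grip force at its end, in the units of the state.
- r.get_state(): the state, without advancing time (a new reading comes with each control period).
- r.read_camera(name): name is "side" or "top"; returns a dict with "frame" (384x512x3 uint8, red, green, blue), "camera_matrix" (3x3 intrinsics, pixels), "k1" (the pictures are not rectified: a ray, as slopes to the right and down, at radius r is drawn at 1 + k1 r^2 times it, then the intrinsics apply), "rvec" (rotation vector, rad) and "tvec" (3), from world to camera coordinates, as OpenCV has them. Camera axes: x right, y down, z forward; pixel columns grow to the right and rows downward; lengths in m; the calibration is good to about 2 mm. A picture is of the moment at which its call begins. There is no depth.
- r.sign_off(): hands the job in; it is judged then, once.
The state is a dict: "t": time; "qpos": joint angles; "joint_vel": joint speeds; "effort": joint torques, N m; "position": TCP position; "ee_rot": TCP orientation; "wrist_force": force on the tool from outside, world axes, zero at the start; "moment": the same for the moment, N m; "finger_gap": opening from 0.0 (shut) to 1.0 (fully open); "grasp_force": force on a finger pad.
Only numpy, scipy, OpenCV 4.12 (cv2) and the standard library are available. Lean on these libraries where they do the work, as an engineer would, in place of code of your own. Each camera call takes 0.05 s, during which the arm holds its last target. There are 200 camera calls.

## Working session

There is one attempt and no reset: what is moved stays moved. The work goes in short steps, Python scripts to look and compute and a tool call to move; the robot and the scene stay as the last step left them, time stands still between calls to the robot, and variables do not carry over. Pictures are saved under pics/ and viewed, at most 10 in all, crops included, and the job is handed in when it is done.

Besides the shell and the picture viewer there is one more tool, called by a JSON object that holds its "fn" and its "kwargs". drive_tool: Moves the arm, as the interface text tells. Its arguments: {"type":"object","properties":{"commands":{"type":"array"}},"required":["commands"]}

```bash
mkdir -p pics; python3 - <<'E'
from bench import r
import cv2,numpy as np
s=r.get_state();print(s, r.pinch_z)
for n in("top","side"):
    c=r.read_camera(n);cv2.imwrite(f"pics/{n}0.png",cv2.resize(c["frame"][:,:,::-1],(768,576),interpolation=cv2.INTER_CUBIC))
    R=cv2.Rodrigues(np.array(c["rvec"]))[0];print(n,c["camera_matrix"],c["k1"],R.round(3).tolist(),(-R.T@np.array(c["tvec"]).ravel()).round(3))
E
```

```text
{'t': 0.0, 'qpos': array([ 1.2008995 ,  0.4777827 ,  0.02234079,  1.55648004, -0.01148114,
        1.10934993, -0.08307766]), 'joint_vel': array([ 0.00173485,  0.00177628,  0.00083482, -0.00102386, -0.00125538,
       -0.0014831 ,  0.00023945]), 'effort': array([ 1.15993709e-03, -5.96434164e+01,  1.60810076e+00, -2.81193191e+01,
        1.24890968e-02,  9.44659085e-03, -2.48636252e-05]), 'position': array([ 0.17451684, -0.65140474,  0.23032538]), 'ee_rot': array([[ 9.65913205e-01,  2.58865352e-01, -6.40863966e-04],
       [ 2.58866097e-01, -9.65911578e-01,  1.77990509e-03],
       [-1.58262167e-04, -1.88513178e-03, -9.99998211e-01]]), 'wrist_force': array([0.12328248, 0.5579193 , 0.20547704]), 'moment': array([ 0.02876815,  0.04789254, -0.05229176]), 'grasp_force': 0.0, 'finger_gap': 0.9991521268582068} 0.0187
top [[482.01060827   0.         253.93983849]
 [  0.         482.01060827 192.42548461]
 [  0.           0.           1.        ]] -0.19436677179818812 [[0.028, -1.0, 0.005], [-0.997, -0.028, -0.073], [0.074, -0.003, -0.997]] [ 0.468 -0.016  1.513]
side [[356.16758128   0.         256.85951516]
 [  0.         356.16758128 195.77060061]
 [  0.           0.           1.        ]] -0.05890681406341525 [[0.964, -0.266, 0.018], [-0.193, -0.742, -0.641], [0.184, 0.615, -0.767]] [ 0.363 -0.665  0.994]
```

View pics/top0.png

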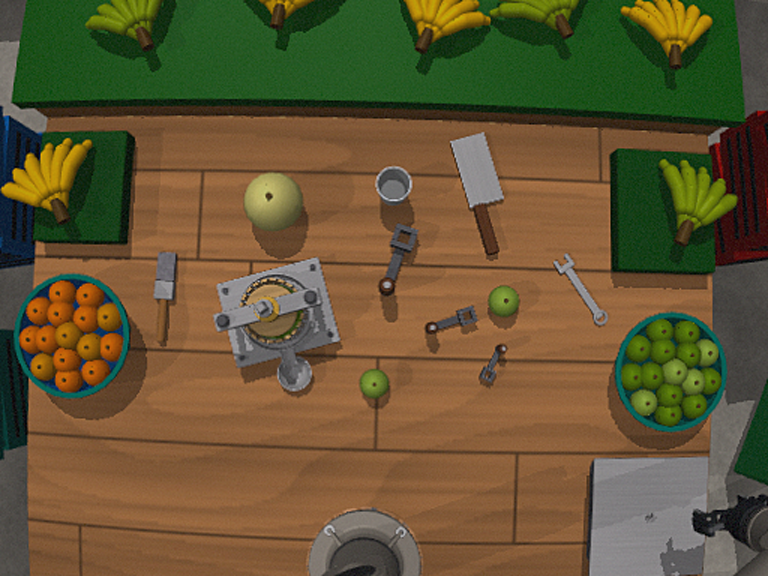

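View pics/side0.png

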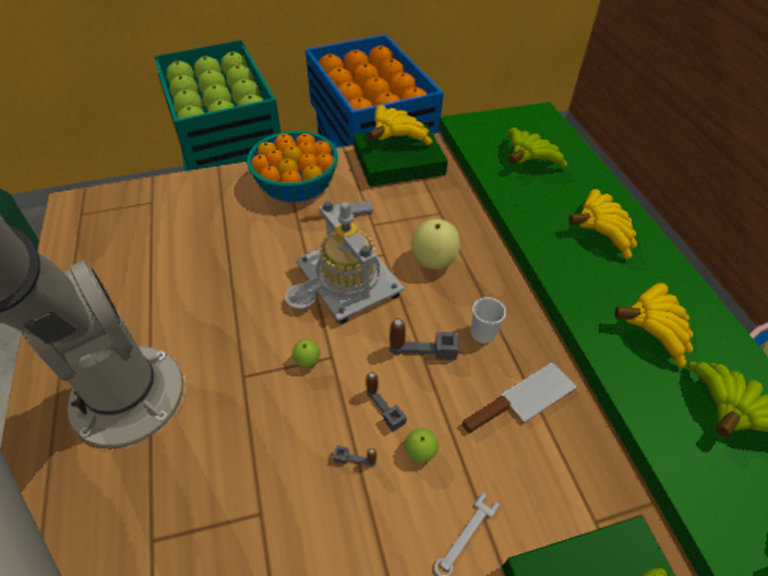

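The top view shows three lookalike cranks, given by their hub pixels in the 768-wide picture: large (403,237), middle (467,315) with its grip at (432,328) and a guava beside the hub at (504,300), and small (487,378). I choose the middle one. The press screw is at about (265,307) in the top view and (346,212) in the side view. Next is a close crop of both.

```bash
cat > h.py <<'E'
from bench import r
import cv2,numpy as np
def cam(n):
    c=r.read_camera(n);k=np.array([c["k1"],0,0,0,0.])
    return dict(f=c["frame"],K=c["camera_matrix"],k=k,rv=np.array(c["rvec"]),t=np.array(c["tvec"]).ravel())
def ray(c,px):
    R=cv2.Rodrigues(c["rv"])[0];p=cv2.undistortPoints(np.array([[px]],float),c["K"],c["k"]).ravel()
    return -R.T@c["t"],R.T@np.array([p[0],p[1],1])
def onz(c,px,z):
    o,d=ray(c,px);return o+d*(z-o[2])/d[2]
def proj(c,P):
    return cv2.projectPoints(np.array(P,float).reshape(-1,3),c["rv"],c["t"],c["K"],c["k"])[0].reshape(-1,2)
def tri(c1,p1,c2,p2):
    (a,u),(b,v)=ray(c1,p1),ray(c2,p2)
    s=np.linalg.lstsq(np.c_[u,-v],b-a,rcond=None)[0];A,B=a+u*s[0],b+v*s[1];return (A+B)/2,np.linalg.norm(A-B)
def crop(c,x,y,w,h,s):
    return cv2.resize(c["f"][y:y+h,x:x+w,::-1],(w*s,h*s),interpolation=cv2.INTER_CUBIC)
E
python3 - <<'E'
from h import *
a=cam("top");b=cam("side")
A=crop(a,276,190,50,37,8);B=crop(a,150,185,50,37,8);C=crop(b,240,240,50,37,8);D=crop(b,205,125,50,37,8)
cv2.imwrite("pics/c1.png",np.vstack([np.hstack([A,B]),np.hstack([C,D])]))
E
```

```text
(no output)
```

View pics/c1.png

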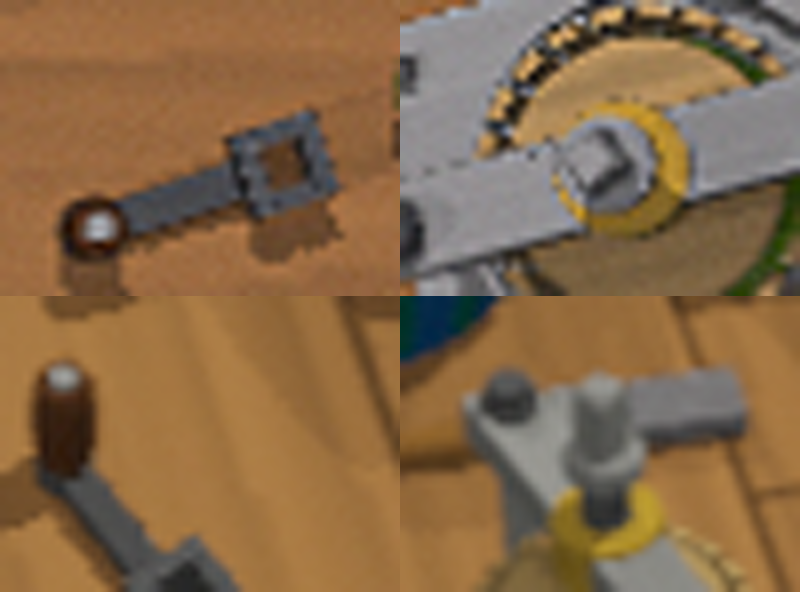

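The crop confirms the middle crank: hub top corners at about (225,138), (313,110), (342,188) and (255,218), grip top at (95,228). The shaft top is near (600,158) in the top crop and (600,380) in the side crop. The square is turned, so I'll take a larger crop of it and also measure.

```bash
python3 - <<'E'
from h import *
a=cam("top");b=cam("side")
g=lambda x,y:(276+x/8-.5,190+y/8-.5)
hc=[onz(a,g(*p),.03) for p in[(225,138),(313,110),(342,188),(255,218)]]
print(np.round(hc,4));h=np.mean(hc,0);gr=onz(a,g(95,228),.07)
print("hub",h,"grip",gr,np.linalg.norm((gr-h)[:2]),np.degrees(np.arctan2(*(gr-h)[[1,0]])))
for i in range(4):
    d=hc[(i+1)%4]-hc[i];print(np.linalg.norm(d[:2]),np.degrees(np.arctan2(d[1],d[0]))%90)
print("shaft",tri(a,(150+198/8-.5,185+157/8-.5),b,(205+200/8-.5,125+84/8-.5)))
# press frame: foot bolts etc by nuts on crosshead (z .188)
for p in[(222,321),(311,297)]: print("nut",onz(a,(p[0]/1.5,p[1]/1.5),.188))
A=crop(a,165,195,20,20,20);B=crop(b,220,128,20,20,20)
cv2.imwrite("pics/c2.png",np.hstack([A,B]))
E
```

```text
[[ 0.5371 -0.1751  0.03  ]
 [ 0.5488 -0.209   0.03  ]
 [ 0.5189 -0.2209  0.03  ]
 [ 0.5065 -0.1873  0.03  ]]
hub [ 0.52783575 -0.19807273  0.03      ] grip [ 0.5001648  -0.12261894  0.07      ] 0.08036762977087201 110.13935714244118
0.03592529628714479 19.0636633211019
0.03213748399586409 21.688310523056742
0.035775868983901005 20.34255018650437
0.03294260082536308 21.89981971029999
shaft (array([0.52357477, 0.18845451, 0.25559043]), np.float64(0.0006467022505924571))
nut [0.49733181 0.27195982 0.188     ]
nut [0.54647975 0.10810217 0.188     ]
```

View pics/c2.png

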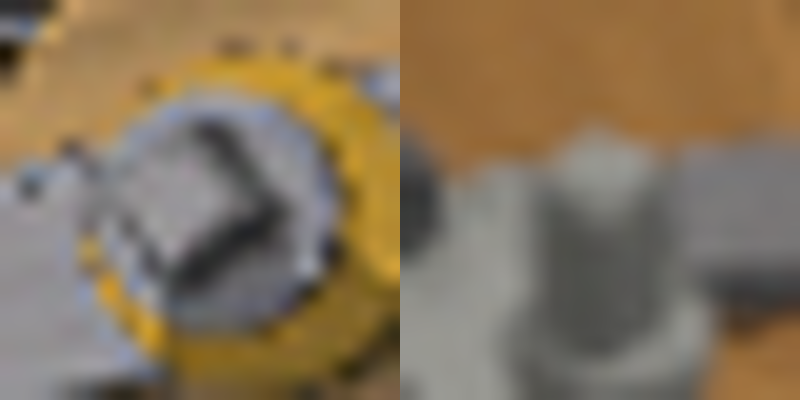

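The square's edges run at about 36° mod 90 in the world: roughly 38° from the top view, 34° from the side view. The hub centre is at about (0.528,-0.198) and the arm points at azimuth 110°. Moving above the hub now.

{"fn": "drive_tool", "kwargs": {"commands": [[[0.76,-0.58,0,0,0,0,0],[0.76,-0.58,0,0,0,0,0],[0.76,-0.58,0,0,0,0,0],[0.76,-0.58,0,0,0,0,0],[0.76,-0.58,0,0,0,0,0],[0.76,-0.58,0,0,0,0,0],[0.76,-0.58,0,0,0,0,0],[0.76,-0.58,0,0,0,0,0]]]}}

```text
t: 1.3
position: [0.2927, -0.499, 0.2315]
ee_rot: [[0.966, 0.26, 0.0], [0.26, -0.966, -0.0], [0.0, 0.0, -1.0]]
wrist_force: [-0.3, 0.5, -0.4]
finger_gap: 0.999
grasp_force: 0.0
```

{"fn": "drive_tool", "kwargs": {"commands": [[[0.76,-0.58,0,0,0,0,0],[0.76,-0.58,0,0,0,0,0],[0.76,-0.58,0,0,0,0,0],[0.76,-0.58,0,0,0,0,0],[0.76,-0.58,0,0,0,0,0],[0.76,-0.58,0,0,0,0,0],[0.76,-0.58,0,0,0,0,0],[0.76,-0.58,0,0,0,0,0]]]}}

```text
t: 2.3
position: [0.409, -0.3475, 0.2315]
ee_rot: [[0.966, 0.259, 0.0], [0.259, -0.966, -0.0], [0.0, 0.0, -1.0]]
wrist_force: [0.4, -0.2, -0.4]
finger_gap: 0.999
grasp_force: 0.0
```

{"fn": "drive_tool", "kwargs": {"commands": [[[0.76,-0.58,0,0,0,0,0],[0.76,-0.58,0,0,0,0,0],[0.76,-0.58,0,0,0,0,0],[0.76,-0.58,0,0,0,0,0],[0.76,-0.58,0,0,0,0,0],[0.76,-0.58,0,0,0,0,0],[0.76,-0.58,0,0,0,0,0],[0.76,-0.58,0,0,0,0,0]]]}}

```text
t: 3.3
position: [0.5254, -0.1961, 0.2315]
ee_rot: [[0.966, 0.26, 0.0], [0.26, -0.966, -0.0], [0.0, 0.0, -1.0]]
wrist_force: [0.1, -0.3, 0.5]
finger_gap: 0.998
grasp_force: 0.0
```

```bash
cat >> h.py <<'E'
def goto(p=None,yaw=None):
    """units from now to TCP p and tool-y azimuth yaw (deg, mod 180), levelled"""
    s=r.get_state();R=s["ee_rot"];P=s["position"]
    np.set_printoptions(precision=4,suppress=True)
    az=np.degrees(np.arctan2(R[1,1],R[0,1]))
    print("t",s["t"],"P",P,"y-az",az,"z",R[:,2],"q",s["qpos"],"F",s["wrist_force"],"M",s["moment"],"gap",s["finger_gap"],s["grasp_force"])
    if p is not None: print("shift units",R.T@(np.array(p)-P)/.025)
    if yaw is not None: print("tool-z turn units",-((yaw-az+90)%180-90)/8)
    print("level: rx,ry units",np.degrees(R.T@np.cross(R[:,2],[0,0,-1]))/8)
E
python3 -c "
from h import *
goto([.528,-.198,.12],20.5)"
```

```text
t 3.3 P [ 0.5254 -0.1961  0.2315] y-az -74.95776137183276 z [ 0.0003 -0.0003 -1.    ] q [ 0.4381  0.3022 -0.2353  1.8196  0.0814  1.0287 -1.1372] F [ 0.1438 -0.3394  0.5407] M [-0.0663  0.0023 -0.0088] gap 0.9977465679949614 0.0
shift units [0.0783 0.0997 4.4599]
tool-z turn units 10.567779828520905
level: rx,ry units [ 0.0027 -0.0015 -0.    ]
```

{"fn": "drive_tool", "kwargs": {"commands": [[[0.08,0.1,0,0,0,0,0],[0,0,0.55,0,0,-1,0],[0,0,0.55,0,0,-1,0],[0,0,0.55,0,0,-1,0],[0,0,0.55,0,0,-1,0],[0,0,0.55,0,0,-1,0],[0,0,0.55,0,0,-1,0],[0,0,0.55,0,0,-1,0]]]}}

```text
t: 4.3
position: [0.527, -0.2006, 0.1347]
ee_rot: [[0.322, 0.947, -0.0], [0.947, -0.322, -0.001], [-0.001, 0.0, -1.0]]
wrist_force: [0.1, -0.0, -0.2]
finger_gap: 0.999
grasp_force: 0.0
```

{"fn": "drive_tool", "kwargs": {"commands": [[[0,0,0,0,0,-1,0],[0,0,0,0,0,-1,0],[0,0,0,0,0,-1,0],[0,0,0,0,0,-1,0],[0,0,0,0,0,-0.94,0],[0,0,0.5,0,0,0,0],[0,0,0.5,0,0,0,0],[0,0,0.5,0,0,0,0]]]}}

```text
t: 5.3
position: [0.5271, -0.1998, 0.0963]
ee_rot: [[-0.349, 0.937, -0.001], [0.937, 0.349, -0.0], [0.0, -0.001, -1.0]]
wrist_force: [-0.6, -0.7, 1.0]
finger_gap: 0.998
grasp_force: 0.0
```

```bash
python3 - <<'E'
from h import *
goto([.528,-.198,.002],20.5)
a=cam("top");b=cam("side")
cv2.imwrite("pics/c3.png",np.hstack([crop(a,270,170,80,80,5),crop(b,220,220,80,80,5)]))
E
```

```text
t 5.3 P [ 0.5271 -0.1998  0.0963] y-az 20.43113079322656 z [-0.001 -0.    -1.   ] q [ 0.667   0.5188 -0.5345  1.9092  0.3568  0.8093  0.2967] F [-0.5847 -0.6558  0.9845] M [-0.0852  0.0107  0.0731] gap 0.997951413472799 0.0
shift units [0.055  0.0614 3.77  ]
tool-z turn units -0.008608650846680277
level: rx,ry units [-0.0069 -0.0025  0.    ]
```

View pics/c3.png

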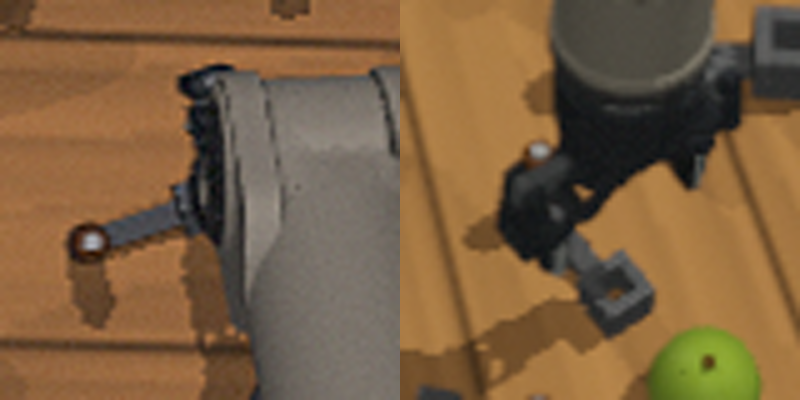

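The top crop shows the gripper above the hub, with the grip free at (90,240). The side crop shows the fingers straddling the line of the arm, the hub clear at (615,290) and the guava clear of the fingers. Descending.

{"fn": "drive_tool", "kwargs": {"commands": [[[0.05,0.06,0.5,0,0,0,0],[0,0,0.5,0,0,0,0],[0,0,0.5,0,0,0,0],[0,0,0.5,0,0,0,0],[0,0,0.5,0,0,0,0],[0,0,0.5,0,0,0,0],[0,0,0.5,0,0,0,0],[0,0,0.2,0,0,0,0]]]}}

```text
t: 6.4
position: [0.5282, -0.1979, 0.004]
ee_rot: [[-0.351, 0.937, -0.001], [0.937, 0.351, 0.0], [0.001, -0.001, -1.0]]
wrist_force: [-0.2, -0.3, 0.4]
finger_gap: 1.002
grasp_force: 0.0
```

{"fn": "drive_tool", "kwargs": {"commands": [[[0,0,0,0,0,0,1],[0,0,0,0,0,0,1],[0,0,0,0,0,0,1],[0,0,0,0,0,0,1],[0,0,0,0,0,0,1],[0,0,0,0,0,0,1],[0,0,0,0,0,0,1],[0,0,0,0,0,0,1]]]}}

```text
t: 7.4
position: [0.5292, -0.1983, 0.0057]
ee_rot: [[-0.35, 0.937, 0.001], [0.937, 0.35, -0.001], [-0.001, 0.001, -1.0]]
wrist_force: [-0.9, -0.4, 6.4]
finger_gap: 0.388
grasp_force: 60.9
```

```bash
python3 -c "
from h import *
goto([.528,-.198,.002],20.5)"
```

```text
t 7.4 P [ 0.5292 -0.1983  0.0057] y-az 20.511855466811216 z [ 0.001  -0.0006 -1.    ] q [ 0.6007  0.6512 -0.458   1.9463  0.4616  0.6467  0.2075] F [-0.9118 -0.421   6.3791] M [-0.0297  0.2132  0.0515] gap 0.3875362719227954 60.85445635020733
shift units [ 0.0282 -0.0394  0.1495]
tool-z turn units 0.0014819333514015653
level: rx,ry units [ 0.0055  0.0067 -0.    ]
```

Gripped at 61 N. The tips just touch the bench. Lifting.

{"fn": "drive_tool", "kwargs": {"commands": [[[0,0,-0.3,0,0,0,1],[0,0,-0.6,0,0,0,1],[0,0,-1,0,0,0,1],[0,0,-1,0,0,0,1],[0,0,-1,0,0,0,1],[0,0,-1,0,0,0,1],[0,0,-1,0,0,0,1],[0,0,-1,0,0,0,1]]]}}

```text
t: 8.4
position: [0.5282, -0.1979, 0.179]
ee_rot: [[-0.351, 0.936, -0.0], [0.936, 0.351, -0.0], [-0.0, -0.0, -1.0]]
wrist_force: [-0.6, -0.0, -3.0]
finger_gap: 0.387
grasp_force: 59.9
```

{"fn": "drive_tool", "kwargs": {"commands": [[[0.4,0.15,-0.9,0,0,0,1],[0.9,0.3,-0.9,0,0,0,1],[0.9,0.3,-0.9,0,0,0,1],[0.9,0.3,-0.9,0,0,0,1],[0.9,0.3,-0.9,0,0,0,1],[0.9,0.3,-0.4,0,0,0,1],[0.9,0.3,0,0,0,0,1],[0.9,0.3,0,0,0,0,1]]]}}

```text
t: 9.4
position: [0.5217, -0.019, 0.3007]
ee_rot: [[-0.352, 0.936, -0.0], [0.936, 0.352, -0.0], [-0.0, -0.0, -1.0]]
wrist_force: [0.3, -0.0, -3.6]
finger_gap: 0.389
grasp_force: 60.0
```

```bash
python3 -c "
from h import *
goto([.5236,.1885,.3],36)"
```

```text
t 9.4 P [ 0.5217 -0.019   0.3007] y-az 20.63059341206388 z [-0.0001 -0.0001 -1.    ] q [ 0.5276  0.2317 -0.7113  1.794   0.1633  1.1757  0.1263] F [ 0.3183 -0.0441 -3.6449] M [-0.1517 -0.0158 -0.0373] gap 0.3888264956062214 60.02788346260786
shift units [7.7392 2.9958 0.0283]
tool-z turn units -1.921175823492014
level: rx,ry units [-0.0009  0.0008  0.    ]
```

{"fn": "drive_tool", "kwargs": {"commands": [[[0.98,0.375,0,0,0,0,1],[0.98,0.375,0,0,0,0,1],[0.98,0.375,0,0,0,0,1],[0.98,0.375,0,0,0,0,1],[0.98,0.375,0,0,0,0,1],[0.98,0.375,0,0,0,0,1],[0.98,0.375,0,0,0,0,1],[0.88,0.37,0,0,0,0,1]]]}}

```text
t: 10.4
position: [0.5233, 0.1883, 0.3006]
ee_rot: [[-0.353, 0.936, -0.0], [0.936, 0.353, -0.0], [-0.0, -0.0, -1.0]]
wrist_force: [0.2, 0.1, -3.5]
finger_gap: 0.387
grasp_force: 60.0
```

{"fn": "drive_tool", "kwargs": {"commands": [[[0,0,0,0,0,-0.48,1],[0,0,0,0,0,-0.48,1],[0,0,0,0,0,-0.48,1],[0,0,0,0,0,-0.48,1],[0,0,0,0,0,0,1],[0,0,0,0,0,0,1],[0,0,0,0,0,0,1],[0,0,0,0,0,0,1]]]}}

```text
t: 11.4
position: [0.5248, 0.1861, 0.3001]
ee_rot: [[-0.586, 0.81, -0.0], [0.81, 0.586, -0.0], [-0.0, -0.0, -1.0]]
wrist_force: [-0.1, 0.8, -3.9]
finger_gap: 0.387
grasp_force: 60.0
```

```bash
python3 - <<'E'
from h import *
goto([.5236,.1885,.3],36)
a=cam("top");b=cam("side")
cv2.imwrite("pics/c4.png",np.hstack([crop(a,140,170,80,80,5),crop(b,200,90,80,80,5)]))
E
```

```text
t 11.4 P [0.5248 0.1861 0.3001] y-az 35.861095285491935 z [-0.     -0.0001 -1.    ] q [ 0.2232  0.3306 -0.8431  1.7141  0.2617  1.2145 -0.0594] F [-0.1209  0.8257 -3.8666] M [-0.0719 -0.0196  0.0164] gap 0.3870888986037703 59.96104057878256
shift units [0.1085 0.017  0.0029]
tool-z turn units -0.01736308931350905
level: rx,ry units [-0.0005  0.0003 -0.    ]
```

View pics/c4.png

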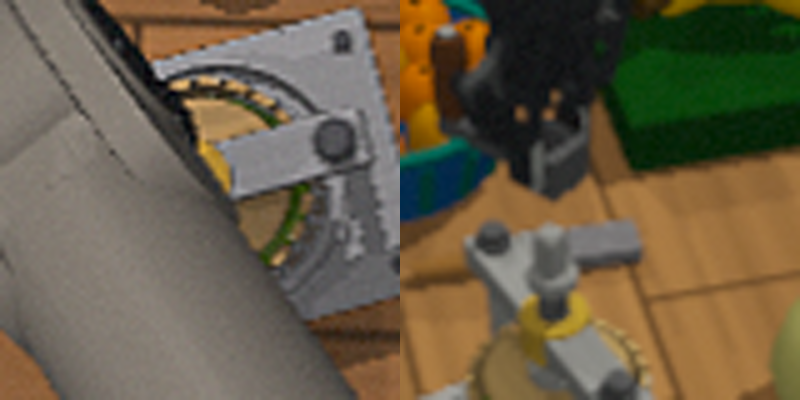

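The side view shows the hub above the shaft: its lower near corner is at about (553,197), and the shaft's near edge is at about (552,240) under it. I'll check the offset numerically.

```bash
python3 - <<'E'
from h import *
b=cam("side");s=r.get_state();P=s["position"]
def sq(c,z,h,yaw):
    a=np.radians(yaw+np.array([45,135,225,315]));return np.c_[c[0]+h*2**.5*np.cos(a),c[1]+h*2**.5*np.sin(a),np.full(4,z)]
L=lambda p:np.round((p-[200,90]+.5)*5+[400,0])
print("hub bottom",L(proj(b,sq(P,P[2]-.0057,.017,36))));print("hub top",L(proj(b,sq(P,P[2]+.0243,.017,36))))
S=[.5236,.1885]
for z,h in((.2555,.006),(.253,.008),(.223,.008)):print(z,L(proj(b,sq(S,z,h,36))))
im=crop(b,215,105,40,40,15);f=lambda p:((p-[215,105]+.5)*15).astype(np.int32)
for z,h,c,col in((.2555,.006,S,(0,0,255)),(.223,.008,S,(0,0,255)),(P[2]-.0057,.017,P,(0,255,0)),(P[2]+.0243,.017,P,(255,255,0))):
    cv2.polylines(im,[f(proj(b,sq(c,z,h,36)))],True,col,1)
cv2.imwrite("pics/c5.png",im)
E
```

```text
hub bottom [[549. 157.]
 [512. 183.]
 [554. 206.]
 [590. 179.]]
hub top [[547. 117.]
 [509. 144.]
 [552. 167.]
 [589. 139.]]
0.2555 [[550. 219.]
 [537. 228.]
 [551. 236.]
 [564. 227.]]
0.253 [[550. 219.]
 [533. 232.]
 [552. 242.]
 [569. 229.]]
0.223 [[551. 255.]
 [535. 267.]
 [554. 278.]
 [570. 265.]]
```

View pics/c5.png

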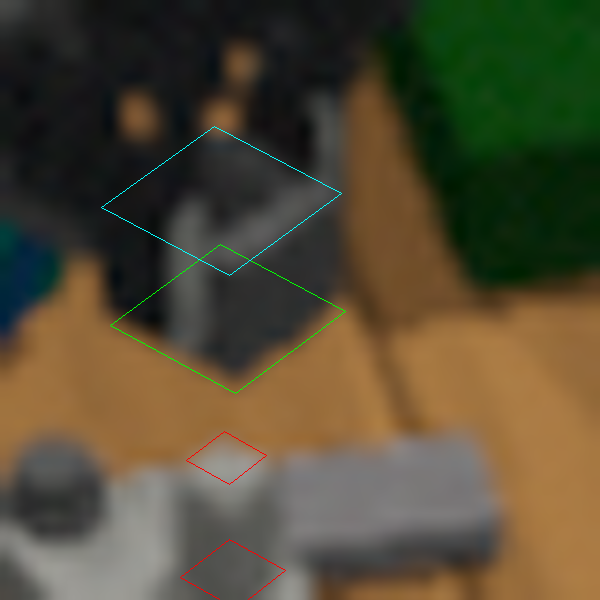

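{"fn": "drive_tool", "kwargs": {"commands": [[[0.1,0.02,0.2,0,0,0,1],[0,0,0.3,0,0,0,1],[0,0,0.3,0,0,0,1],[0,0,0.3,0,0,0,1],[0,0,0.2,0,0,0,1],[0,0,0.1,0,0,0,1],[0,0,0.05,0,0,0,1],[0,0,0,0,0,0,1]]]}}

```text
t: 12.55
position: [0.5239, 0.1884, 0.2639]
ee_rot: [[-0.586, 0.81, 0.0], [0.81, 0.586, 0.0], [-0.0, 0.0, -1.0]]
wrist_force: [-0.7, -0.2, -3.0]
finger_gap: 0.386
grasp_force: 60.1
```

{"fn": "drive_tool", "kwargs": {"commands": [[[0,0,0.08,0,0,0,1],[0,0,0.08,0,0,0,1],[0,0,0.08,0,0,0,1],[0,0,0.08,0,0,0,1],[0,0,0.08,0,0,0,1],[0,0,0.08,0,0,0,1],[0,0,0,0,0,0,1],[0,0,0,0,0,0,1]]]}}

```text
t: 13.55
position: [0.524, 0.1884, 0.2523]
ee_rot: [[-0.586, 0.81, 0.001], [0.81, 0.586, -0.0], [-0.0, 0.0, -1.0]]
wrist_force: [-2.5, -1.6, 3.2]
finger_gap: 0.384
grasp_force: 61.0
```

```bash
python3 -c "
from h import *
goto([.5236,.1885,.25],36)"
```

```text
t 13.55 P [0.524  0.1884 0.2523] y-az 35.87594569556657 z [ 0.0006 -0.0001 -1.    ] q [ 0.2006  0.3739 -0.8285  1.7755  0.3034  1.1248 -0.1001] F [-2.4816 -1.5772  3.1649] M [-0.355   0.4264  0.0604] gap 0.3840953079689546 61.014268174767494
shift units [ 0.0131 -0.0112  0.0937]
tool-z turn units -0.0155067880541786
level: rx,ry units [ 0.0033  0.0029 -0.    ]
```

The hub has met the chamfer, with 7 N vertical and a side force of -3 N along tool y. I'll yield that way and continue gently.

{"fn": "drive_tool", "kwargs": {"commands": [[[0,-0.02,0,0,0,0,1],[0,-0.02,0,0,0,0,1],[0,-0.02,0,0,0,0,1],[0,0,0.03,0,0,0,1],[0,0,0.03,0,0,0,1],[0,0,0.03,0,0,0,1],[0,0,0,0,0,0,1],[0,0,0,0,0,0,1]]]}}

```text
t: 14.55
position: [0.5239, 0.1884, 0.2519]
ee_rot: [[-0.586, 0.81, 0.004], [0.81, 0.586, 0.001], [-0.001, 0.004, -1.0]]
wrist_force: [-1.7, -1.0, 15.5]
finger_gap: 0.388
grasp_force: 62.5
```

```bash
cat >> h.py <<'E'
def lat():
    s=r.get_state();R=s["ee_rot"];np.set_printoptions(precision=3,suppress=True)
    print("t",s["t"],"P",np.round(s["position"],4),"yaw",np.degrees(np.arctan2(R[1,1],R[0,1])),"Ftool",R.T@s["wrist_force"],"Mtool",R.T@s["moment"],"gap",s["finger_gap"],s["grasp_force"])
E
python3 -c "
from h import *
lat()"
```

```text
t 14.55 P [0.524 0.188 0.252] yaw 35.8701251372603 Ftool [  0.156  -1.868 -15.482] Mtool [ 0.274  0.01  -0.033] gap 0.38840350875772167 62.499081417918205
```

{"fn": "drive_tool", "kwargs": {"commands": [[[0,0,-0.04,0,0,0,1],[0,0,0,0,0,-0.2,1],[0,0,0,0,0,-0.2,1],[0,0,0,0,0,-0.2,1],[0,0,0,0,0,-0.2,1],[0,0,0,0,0,0,1],[0,0,0,0,0,0,1],[0,0,0,0,0,0,1]]]}}

```text
t: 15.55
position: [0.5243, 0.1885, 0.2521]
ee_rot: [[-0.673, 0.74, 0.004], [0.74, 0.673, 0.002], [-0.001, 0.005, -1.0]]
wrist_force: [2.6, 0.9, 8.3]
finger_gap: 0.383
grasp_force: 61.6
```

```bash
python3 -c "
from h import *
lat()"
```

```text
t 15.55 P [0.524 0.189 0.252] yaw 42.26608230091253 Ftool [-1.099  2.6   -8.314] Mtool [-0.736 -0.16   0.042] gap 0.3826076311771052 61.57352350652218
```

{"fn": "drive_tool", "kwargs": {"commands": [[[0,0.04,-0.02,0,0,0,1],[-0.02,0,0,0,0,0.2,1],[0,0,0,0,0,0.2,1],[0,0,0,0,0,0,1],[0,0,0.04,0,0,0,1],[0,0,0.02,0,0,0,1],[0,0,0,0,0,0,1],[0,0,0,0,0,0,1]]]}}

```text
t: 16.55
position: [0.5243, 0.1885, 0.2518]
ee_rot: [[-0.63, 0.776, 0.002], [0.776, 0.63, 0.0], [-0.001, 0.002, -1.0]]
wrist_force: [-3.6, -2.8, 16.9]
finger_gap: 0.382
grasp_force: 62.7
```

```bash
python3 -c "
from h import *
lat()"
```

```text
t 16.55 P [0.524 0.189 0.252] yaw 39.08365192543661 Ftool [  0.076  -4.541 -16.921] Mtool [0.766 0.164 0.029] gap 0.38231726985195585 62.725203931331635
```

Pulling sideways builds force without any motion, so the hub may be tilted in the grip. I'll look with an overlay of a level crank.

```bash
python3 - <<'E'
from h import *
b=cam("side");s=r.get_state();P=s["position"];R=s["ee_rot"]
x0,y0,S=195,85,10
im=crop(b,x0,y0,75,60,S);f=lambda p:((proj(b,p)-[x0,y0]+.5)*S).astype(np.int32)
T=lambda q:P+np.array(q)@R.T   # tool coords
for off,col in((.0057,(0,255,0)),):
    u=off
    for zz in(u,u-.03): cv2.polylines(im,[f(T([[17e-3,17e-3,zz],[-17e-3,17e-3,zz],[-17e-3,-17e-3,zz],[17e-3,-17e-3,zz]]))],True,col,1)
    for zz in(u-.07,u-.014): cv2.polylines(im,[f(T([[.08+.0125*np.cos(a),.0125*np.sin(a),zz] for a in np.linspace(0,6.28,20)]))],True,col,1)
cv2.imwrite("pics/c6.png",im)
E
```

```text
(no output)
```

View pics/c6.png

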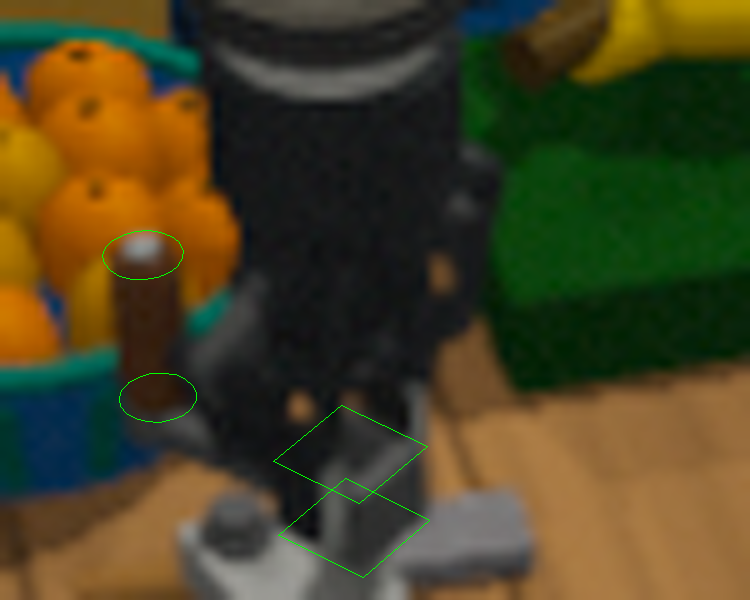

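The crank is level in the image: its grip top is at (140,245) against a predicted (143,255). The moments put the contact toward tool +x,+y, so the hub probably rests on the shaft's top about 2–3 mm short in world +y. I'll lift, shift and retry.

{"fn": "drive_tool", "kwargs": {"commands": [[[0,0,-0.12,0,0,0,1],[0,0,-0.08,0,0,0,1],[0.1,0.02,0,0,0,0.1,1],[0,0,0,0,0,0,1],[0,0,0.06,0,0,0,1],[0,0,0.06,0,0,0,1],[0,0,0.06,0,0,0,1],[0,0,0,0,0,0,1]]]}}

```text
t: 17.6
position: [0.5231, 0.1908, 0.2507]
ee_rot: [[-0.62, 0.785, 0.002], [0.785, 0.62, 0.001], [-0.0, 0.002, -1.0]]
wrist_force: [1.3, 1.0, 1.4]
finger_gap: 0.384
grasp_force: 60.6
```

```bash
python3 -c "
from h import *
lat()"
```

```text
t 17.6 P [0.523 0.191 0.251] yaw 38.29453687627527 Ftool [-0.009  1.594 -1.372] Mtool [-0.529  0.095 -0.009] gap 0.3842842353259791 60.64805053174496
```

Deeper now at less force. Chamfer pushes +y; I'll follow it.

{"fn": "drive_tool", "kwargs": {"commands": [[[0,0.04,0,0,0,0,1],[0,0,0.04,0,0,0,1],[0,0,0.04,0,0,0,1],[0,0,0.04,0,0,0,1],[0,0,0.04,0,0,0,1],[0,0,0,0,0,0,1],[0,0,0,0,0,0,1],[0,0,0,0,0,0,1]]]}}

```text
t: 18.6
position: [0.5233, 0.192, 0.2459]
ee_rot: [[-0.62, 0.784, 0.0], [0.784, 0.62, 0.002], [0.001, 0.002, -1.0]]
wrist_force: [1.4, 5.2, -0.6]
finger_gap: 0.387
grasp_force: 60.5
```

```bash
python3 -c "
from h import *
lat()"
```

```text
t 18.6 P [0.523 0.192 0.246] yaw 38.34481786983276 Ftool [3.234 4.338 0.596] Mtool [-0.937  0.709 -0.078] gap 0.3873054503158846 60.49476329237223
```

It has slipped on. I'll ease the side forces and go on down.

{"fn": "drive_tool", "kwargs": {"commands": [[[0.02,0.025,0,0,0,0,1],[0,0,0.06,0,0,0,1],[0,0,0.08,0,0,0,1],[0,0,0.08,0,0,0,1],[0,0,0.08,0,0,0,1],[0,0,0.08,0,0,0,1],[0,0,0,0,0,0,1],[0,0,0,0,0,0,1]]]}}

```text
t: 19.6
position: [0.5233, 0.1921, 0.2363]
ee_rot: [[-0.62, 0.785, -0.0], [0.785, 0.62, 0.001], [0.001, 0.001, -1.0]]
wrist_force: [0.9, 6.5, -1.3]
finger_gap: 0.39
grasp_force: 60.3
```

```bash
python3 -c "
from h import *
lat()"
```

```text
t 19.6 P [0.523 0.192 0.236] yaw 38.314507918801745 Ftool [4.536 4.687 1.311] Mtool [-0.98   0.779 -0.014] gap 0.38952176417739015 60.324559696018696
```

{"fn": "drive_tool", "kwargs": {"commands": [[[0.03,0.03,0,0,0,0,1],[0,0,0.08,0,0,0,1],[0,0,0.08,0,0,0,1],[0,0,0.08,0,0,0,1],[0,0,0.08,0,0,0,1],[0,0,0.08,0,0,0,1],[0,0,0,0,0,0,1],[0,0,0,0,0,0,1]]]}}

```text
t: 20.6
position: [0.5234, 0.1922, 0.2261]
ee_rot: [[-0.619, 0.785, -0.001], [0.785, 0.619, -0.0], [0.0, -0.001, -1.0]]
wrist_force: [0.1, 3.6, -5.2]
finger_gap: 0.383
grasp_force: 60.0
```

```bash
python3 -c "
from h import *
lat()"
```

```text
t 20.6 P [0.523 0.192 0.226] yaw 38.27485958816141 Ftool [2.736 2.304 5.178] Mtool [-0.507  0.448 -0.043] gap 0.3833275248323975 59.95034594088793
```

Going down freely. A last stretch to the collar.

{"fn": "drive_tool", "kwargs": {"commands": [[[0.02,0.02,0,0,0,0,1],[0,0,0.06,0,0,0,1],[0,0,0.06,0,0,0,1],[0,0,0.06,0,0,0,1],[0,0,0.06,0,0,0,1],[0,0,0.06,0,0,0,1],[0,0,0,0,0,0,1],[0,0,0,0,0,0,1]]]}}

```text
t: 21.6
position: [0.524, 0.1929, 0.2201]
ee_rot: [[-0.619, 0.785, 0.001], [0.785, 0.619, -0.001], [-0.001, -0.0, -1.0]]
wrist_force: [-3.4, -2.0, 6.2]
finger_gap: 0.386
grasp_force: 61.4
```

```bash
python3 -c "
from h import *
lat()"
```

```text
t 21.6 P [0.524 0.193 0.22 ] yaw 38.25521977262097 Ftool [ 0.503 -3.887 -6.212] Mtool [ 0.797  0.026 -0.005] gap 0.38584612974640237 61.39098733663559
```

Fully down: contact at z 0.220, as predicted (0.252 − 0.0325). Releasing, then going up clear of the grip.

{"fn": "drive_tool", "kwargs": {"commands": [[[0,-0.02,-0.04,0,0,0,1],[0,0,0,0,0,0,0],[0,0,0,0,0,0,0],[0,0,0,0,0,0,0],[0,0,0,0,0,0,0],[0,0,-0.4,0,0,0,0],[0,0,-0.8,0,0,0,0],[0,0,-0.8,0,0,0,0]]]}}

```text
t: 22.6
position: [0.5236, 0.1932, 0.2721]
ee_rot: [[-0.62, 0.785, 0.001], [0.785, 0.62, 0.0], [-0.0, 0.001, -1.0]]
wrist_force: [0.5, -0.3, -0.2]
finger_gap: 0.998
grasp_force: 0.0
```

{"fn": "drive_tool", "kwargs": {"commands": [[[0,0,-0.9,0,0,0,0],[0,0,-0.9,0,0,0,0],[0,0,-0.2,0,0,0,0],[0.8,0,0,0,0,0,0],[0.8,0,0,0,0,0,0],[0.8,0,0,0,0,0,0],[0.8,0,0,0,0,0,0],[0,0,0,0,0,0,0]]]}}

```text
t: 23.6
position: [0.4722, 0.2577, 0.3202]
ee_rot: [[-0.623, 0.783, -0.0], [0.783, 0.623, 0.0], [0.0, 0.0, -1.0]]
wrist_force: [0.7, 0.3, -0.4]
finger_gap: 1.0
grasp_force: 0.0
```

```bash
python3 - <<'E'
from h import *
goto([.4739,.255,.252],38.3)
a=cam("top");b=cam("side")
P=r.get_state()["position"]
im=crop(b,190,80,80,80,5)
sh=np.array([.5235,.192]);hd=np.array([.4739,.255])
f=lambda p:((proj(b,p)-[190,80]+.5)*5).astype(np.int32)
for q in f([[*hd,.293],[*sh,.2555]]): cv2.circle(im,tuple(int(v) for v in q),3,(0,255,0),1)
im2=crop(a,140,165,80,80,5);f2=lambda p:((proj(a,p)-[140,165]+.5)*5).astype(np.int32)
for q in f2([[*hd,.293],[*sh,.2555]]): cv2.circle(im2,tuple(int(v) for v in q),3,(0,255,0),1)
cv2.imwrite("pics/c7.png",np.hstack([im2,im]))
E
```

```text
t 23.6 P [0.4722 0.2577 0.3202] y-az 38.50947691735521 z [-0.      0.0003 -1.    ] q [ 0.1266  0.2883 -0.8989  1.7253  0.2371  1.2424 -0.1573] F [ 0.7244  0.2987 -0.4382] M [-0.0194  0.0582  0.0083] gap 0.9998434726835456 0.0
shift units [-0.1284 -0.0131  2.7271]
tool-z turn units 0.026184614669400474
level: rx,ry units [ 0.0011 -0.0015 -0.    ]
```

View pics/c7.png

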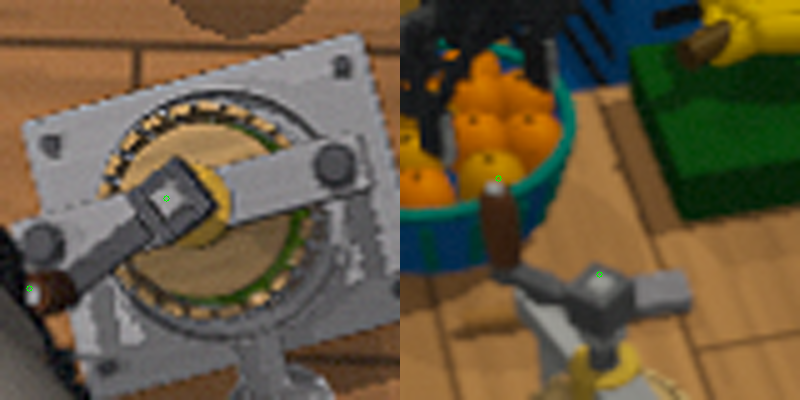

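The crank is seated. In the top crop the hub sits around the shaft at (167,199). In the side crop the hub is flush down at (600,285), and the grip top is at (494,187), close to my prediction. Lowering over the grip.

{"fn": "drive_tool", "kwargs": {"commands": [[[-0.1,0,0.2,0,0,0,0],[0,0,0.4,0,0,0,0],[0,0,0.4,0,0,0,0],[0,0,0.4,0,0,0,0],[0,0,0.4,0,0,0,0],[0,0,0.4,0,0,0,0],[0,0,0.4,0,0,0,0],[0,0,0.1,0,0,0,0]]]}}

```text
t: 24.7
position: [0.475, 0.2535, 0.2517]
ee_rot: [[-0.62, 0.785, -0.001], [0.785, 0.62, -0.0], [0.0, -0.001, -1.0]]
wrist_force: [0.1, 0.0, -0.4]
finger_gap: 0.999
grasp_force: 0.0
```

{"fn": "drive_tool", "kwargs": {"commands": [[[0,0,0,0,0,0,1],[0,0,0,0,0,0,1],[0,0,0,0,0,0,1],[0,0,0,0,0,0,1],[0,0,0,0,0,0,1],[0,0,0,0,0,0,1],[0,0,0,0,0,0,1],[0,0,0,0,0,0,1]]]}}

```text
t: 25.7
position: [0.4753, 0.2539, 0.2527]
ee_rot: [[-0.62, 0.785, 0.0], [0.785, 0.62, 0.0], [0.0, 0.0, -1.0]]
wrist_force: [-1.2, -0.3, 3.9]
finger_gap: 0.266
grasp_force: 58.7
```

```bash
cat >> h.py <<'E'
C=np.array([.5235,.192])
def circ(n=8,step=15,dz=.01,rho=.08):
    lat();s=r.get_state();R=s["ee_rot"];d=s["position"][:2]-C;f=np.arctan2(d[1],d[0])
    u=np.r_[np.cos(f),np.sin(f),0];tg=np.r_[np.sin(f),-np.cos(f),0]
    print("phi",np.degrees(f),"rad",np.linalg.norm(d),"F radial",s["wrist_force"]@u,"F cw-tangent",s["wrist_force"]@tg,"Fz",s["wrist_force"][2])
    a=f-np.radians(step)*np.arange(n+1);p=np.c_[C[0]+rho*np.cos(a),C[1]+rho*np.sin(a),0*a]
    print(np.round(np.diff(p,axis=0)@R/.025,2)[:,:2].tolist())
E
python3 -c "
from h import *
circ()"
```

```text
t 25.7 P [0.475 0.254 0.253] yaw 38.28685399957168 Ftool [ 0.526 -1.079 -3.867] Mtool [0.253 0.139 0.003] gap 0.2657013878646809 58.73920809477568
phi 127.8873713436415 rad 0.07841414569448335 F radial 0.5180956579618354 F cw-tangent -1.0835280139846069 Fz 3.8671506200103165
[[-0.11, 0.83], [-0.33, 0.77], [-0.51, 0.66], [-0.67, 0.5], [-0.77, 0.31], [-0.83, 0.1], [-0.83, -0.11], [-0.77, -0.33]]
```

{"fn": "drive_tool", "kwargs": {"commands": [[[-0.11,0.83,0.01,0,0,0,1],[-0.33,0.77,0.01,0,0,0,1],[-0.51,0.66,0.01,0,0,0,1],[-0.67,0.5,0.01,0,0,0,1],[-0.77,0.31,0.01,0,0,0,1],[-0.83,0.1,0.01,0,0,0,1],[-0.83,-0.11,0.01,0,0,0,1],[-0.77,-0.33,0.01,0,0,0,1]]]}}

```text
t: 26.7
position: [0.6055, 0.2048, 0.253]
ee_rot: [[-0.621, 0.784, 0.005], [0.784, 0.621, 0.007], [0.002, 0.008, -1.0]]
wrist_force: [1.8, 5.0, 7.6]
finger_gap: 0.261
grasp_force: 60.5
```

```bash
python3 -c "
from h import *
circ()"
```

```text
t 26.7 P [0.606 0.205 0.253] yaw 38.38002678070182 Ftool [ 2.846  4.541 -7.559] Mtool [-0.736  1.015  0.018] gap 0.2606962333492112 60.50113289617002
phi 8.842560068892285 rad 0.08296096439638881 F radial 2.499514178404923 F cw-tangent -4.671482768967405 Fz 7.601850537611481
[[-0.67, -0.5], [-0.51, -0.66], [-0.33, -0.77], [-0.12, -0.83], [0.1, -0.83], [0.31, -0.77], [0.5, -0.67], [0.66, -0.51]]
```

{"fn": "drive_tool", "kwargs": {"commands": [[[-0.69,-0.49,0.01,0,0,0,1],[-0.51,-0.66,0.01,0,0,0,1],[-0.33,-0.77,0.01,0,0,0,1],[-0.12,-0.83,0.01,0,0,0,1],[0.1,-0.83,0.01,0,0,0,1],[0.31,-0.77,0.01,0,0,0,1],[0.5,-0.67,0.01,0,0,0,1],[0.66,-0.51,0.01,0,0,0,1]]]}}

```text
t: 27.7
position: [0.4996, 0.1136, 0.2508]
ee_rot: [[-0.617, 0.787, 0.008], [0.787, 0.617, 0.001], [-0.004, 0.007, -1.0]]
wrist_force: [5.3, -0.5, 9.6]
finger_gap: 0.266
grasp_force: 59.8
```

```bash
sed -i 's/^C=.*/C=np.array([.525,.192])/' h.py; python3 -c "
from h import *
circ()"
```

```text
t 27.7 P [0.5   0.114 0.251] yaw 38.12562254507032 Ftool [-3.712  3.967 -9.546] Mtool [-1.432 -0.72   0.023] gap 0.2663720678278283 59.826659336686134
phi -107.9570076950264 rad 0.0824157832970795 F radial -1.186814979483645 F cw-tangent -5.220243879678051 Fz 9.591262383619334
[[0.75, -0.37], [0.82, -0.17], [0.83, 0.05], [0.79, 0.27], [0.7, 0.46], [0.55, 0.63], [0.37, 0.75], [0.17, 0.82]]
```

{"fn": "drive_tool", "kwargs": {"commands": [[[0.75,-0.37,0,0,0,0,1],[0.82,-0.17,0,0,0,0,1],[0.83,0.05,0.01,0,0,0,1],[0.79,0.27,0.01,0,0,0,1],[0.7,0.46,0.01,0,0,0,1],[0.55,0.63,0.01,0,0,0,1],[0.37,0.75,0.01,0,0,0,1],[0.17,0.82,0.01,0,0,0,1]]]}}

```text
t: 28.7
position: [0.4691, 0.2482, 0.248]
ee_rot: [[-0.618, 0.786, 0.003], [0.786, 0.618, -0.003], [-0.004, 0.0, -1.0]]
wrist_force: [1.4, -7.7, 11.2]
finger_gap: 0.262
grasp_force: 60.0
```

```bash
python3 -c "
from h import *
circ()"
```

```text
t 28.7 P [0.469 0.248 0.248] yaw 38.1633777528033 Ftool [ -6.955  -3.601 -11.137] Mtool [ 0.816 -1.803  0.018] gap 0.26185167608475113 60.02941120415926
phi 134.82874571328693 rad 0.07923398671083683 F radial -6.440548408424245 F cw-tangent -4.382636984459061 Fz 11.166436202029173
[[-0.01, 0.84], [-0.23, 0.8], [-0.43, 0.72], [-0.6, 0.58], [-0.73, 0.41], [-0.81, 0.2], [-0.84, -0.01], [-0.8, -0.23]]
```

{"fn": "drive_tool", "kwargs": {"commands": [[[-0.04,0.84,-0.01,0,0,0,1],[-0.24,0.8,0,0,0,0,1],[-0.43,0.72,0.01,0,0,0,1],[-0.6,0.58,0.01,0,0,0,1],[-0.73,0.41,0.01,0,0,0,1],[-0.81,0.2,0.01,0,0,0,1],[-0.84,-0.01,0.01,0,0,0,1],[-0.8,-0.23,0.01,0,0,0,1]]]}}

```text
t: 29.7
position: [0.6024, 0.2159, 0.2475]
ee_rot: [[-0.621, 0.784, 0.003], [0.784, 0.621, 0.006], [0.003, 0.006, -1.0]]
wrist_force: [0.3, 6.3, 6.0]
finger_gap: 0.266
grasp_force: 60.3
```

```bash
python3 -c "
from h import *
circ()"
```

```text
t 29.7 P [0.602 0.216 0.247] yaw 38.39253885430631 Ftool [ 4.777  4.205 -5.922] Mtool [-0.522  1.155  0.04 ] gap 0.2661510778398898 60.30279893428087
phi 17.16684423695653 rad 0.08106007962583431 F radial 2.1637788425508115 F cw-tangent -5.9476173468595706 Fz 5.959432582344702
[[-0.73, -0.4], [-0.6, -0.58], [-0.43, -0.71], [-0.23, -0.8], [-0.02, -0.84], [0.2, -0.81], [0.4, -0.73], [0.58, -0.6]]
```

{"fn": "drive_tool", "kwargs": {"commands": [[[-0.73,-0.4,0.01,0,0,0,1],[-0.6,-0.58,0.01,0,0,0,1],[-0.43,-0.71,0.01,0,0,0,1],[-0.23,-0.8,0.01,0,0,0,1],[-0.02,-0.84,0.01,0,0,0,1],[0.2,-0.81,0.01,0,0,0,1],[0.4,-0.73,0.01,0,0,0,1],[0.58,-0.6,0.01,0,0,0,1]]]}}

```text
t: 30.7
position: [0.5099, 0.1108, 0.2454]
ee_rot: [[-0.617, 0.787, 0.007], [0.787, 0.617, 0.001], [-0.004, 0.006, -1.0]]
wrist_force: [5.3, -0.3, 6.4]
finger_gap: 0.261
grasp_force: 59.7
```

```bash
python3 -c "
from h import *
circ(step=8)"
```

```text
t 30.7 P [0.51  0.111 0.245] yaw 38.12146458730896 Ftool [-3.524  4.019 -6.396] Mtool [-1.366 -0.636  0.005] gap 0.2606455995977148 59.65612303465605
phi -100.52742871325641 rad 0.0825531005654615 F radial -0.6763908932325969 F cw-tangent -5.256227396193788 Fz 6.433103523863855
[[0.35, -0.27], [0.39, -0.22], [0.42, -0.16], [0.43, -0.1], [0.44, -0.04], [0.45, 0.02], [0.44, 0.08], [0.42, 0.14]]
```

Turned 1.63 turns so far, resistance about 5 N. I'll take smaller steps from here.

{"fn": "drive_tool", "kwargs": {"commands": [[[0.35,-0.27,0,0,0,0,1],[0.39,-0.22,0.01,0,0,0,1],[0.42,-0.16,0,0,0,0,1],[0.43,-0.1,0.01,0,0,0,1],[0.44,-0.04,0,0,0,0,1],[0.45,0.02,0.01,0,0,0,1],[0.44,0.08,0,0,0,0,1],[0.42,0.14,0.01,0,0,0,1]]]}}

```text
t: 31.7
position: [0.4482, 0.1686, 0.2443]
ee_rot: [[-0.618, 0.786, 0.008], [0.786, 0.618, 0.001], [-0.004, 0.007, -1.0]]
wrist_force: [8.5, -3.3, 4.2]
finger_gap: 0.261
grasp_force: 59.5
```

```bash
python3 -c "
from h import *
circ(step=8)"
```

```text
t 31.7 P [0.448 0.169 0.244] yaw 38.166752813929065 Ftool [-7.856  4.691 -4.165] Mtool [-1.563 -1.593 -0.027] gap 0.26134362989041604 59.46885444223881
phi -163.08375871352536 rad 0.08028368362909843 F radial -7.186869993592231 F cw-tangent -5.6159988715267675 Fz 4.227651197685741
[[0.4, 0.19], [0.37, 0.24], [0.34, 0.29], [0.29, 0.34], [0.24, 0.38], [0.19, 0.41], [0.13, 0.43], [0.07, 0.44]]
```

{"fn": "drive_tool", "kwargs": {"commands": [[[0.36,0.22,0,0,0,0,1],[0.37,0.24,0.01,0,0,0,1],[0.34,0.29,0,0,0,0,1],[0.29,0.34,0.01,0,0,0,1],[0.24,0.38,0,0,0,0,1],[0.19,0.41,0.01,0,0,0,1],[0.13,0.43,0,0,0,0,1],[0.07,0.44,0.01,0,0,0,1]]]}}

```text
t: 32.7
position: [0.4695, 0.2483, 0.2423]
ee_rot: [[-0.618, 0.786, 0.002], [0.786, 0.618, -0.004], [-0.004, -0.001, -1.0]]
wrist_force: [0.4, -7.1, 9.1]
finger_gap: 0.262
grasp_force: 60.0
```

```bash
python3 -c "
from h import *
circ(step=8)"
```

```text
t 32.7 P [0.469 0.248 0.242] yaw 38.14625572158681 Ftool [-5.896 -4.098 -9.075] Mtool [ 0.833 -1.583  0.005] gap 0.26171965205330894 59.98138893395662
phi 134.5693304550627 rad 0.07902005359562336 F radial -5.362069627771238 F cw-tangent -4.721683686548697 Fz 9.103020568558234
[[0.02, 0.45], [-0.04, 0.44], [-0.1, 0.43], [-0.16, 0.42], [-0.22, 0.39], [-0.27, 0.35], [-0.32, 0.31], [-0.36, 0.27]]
```

{"fn": "drive_tool", "kwargs": {"commands": [[[0,0.45,0,0,0,0,1],[-0.06,0.44,0,0,0,0,1],[-0.1,0.43,0.01,0,0,0,1],[-0.16,0.42,0,0,0,0,1],[-0.22,0.39,0.01,0,0,0,1],[-0.27,0.35,0,0,0,0,1],[-0.32,0.31,0.01,0,0,0,1],[-0.36,0.27,0,0,0,0,1]]]}}

```text
t: 33.7
position: [0.5487, 0.2681, 0.2416]
ee_rot: [[-0.62, 0.784, -0.004], [0.785, 0.62, -0.003], [0.0, -0.005, -1.0]]
wrist_force: [-10.0, -4.0, 13.3]
finger_gap: 0.263
grasp_force: 61.4
```

```bash
python3 -c "
from h import *
circ(step=8)"
```

```text
t 33.7 P [0.549 0.268 0.242] yaw 38.32524075983141 Ftool [  3.098 -10.389 -13.195] Mtool [ 2.841  0.657 -0.103] gap 0.26323495932412827 61.38634954491863
phi 72.68935581735064 rad 0.07968758902275463 F radial -6.771648680057787 F cw-tangent -8.379572475778314 Fz 13.250416914810142
[[-0.39, 0.23], [-0.41, 0.17], [-0.43, 0.11], [-0.44, 0.05], [-0.45, -0.01], [-0.44, -0.07], [-0.43, -0.14], [-0.4, -0.19]]
```

Resistance is up to 8.4 N. I'll make a short step, ease the downward push and read it at rest.

{"fn": "drive_tool", "kwargs": {"commands": [[[-0.25,0.1,-0.02,0,0,0,1],[-0.25,0.1,-0.02,0,0,0,1],[-0.25,0.08,0,0,0,0,1],[-0.25,0.06,0,0,0,0,1],[-0.25,0.03,0,0,0,0,1],[0,0,0,0,0,0,1],[0,0,0,0,0,0,1],[0,0,0,0,0,0,1]]]}}

```text
t: 34.7
position: [0.5746, 0.2541, 0.2428]
ee_rot: [[-0.623, 0.782, -0.003], [0.782, 0.623, 0.005], [0.006, 0.001, -1.0]]
wrist_force: [-7.9, 6.4, 5.6]
finger_gap: 0.261
grasp_force: 60.3
```

```bash
python3 -c "
from h import *
circ(step=8)"
```

```text
t 34.7 P [0.575 0.254 0.243] yaw 38.51386471995633 Ftool [ 9.988 -2.163 -5.569] Mtool [0.568 2.181 0.014] gap 0.2608599571862493 60.33277116715908
phi 51.359280606752094 rad 0.07947307028943965 F radial 0.10100771870433642 F cw-tangent -10.188486318232801 Fz 5.6238925373896596
[[-0.44, 0.07], [-0.45, 0.01], [-0.44, -0.06], [-0.43, -0.12], [-0.41, -0.18], [-0.38, -0.23], [-0.35, -0.28], [-0.3, -0.33]]
```

{"fn": "drive_tool", "kwargs": {"commands": [[[0,0,0,0,0,0,1],[0,0,0,0,0,0,1],[0,0,0,0,0,0,1],[0,0,0,0,0,0,1],[-0.22,0.03,0,0,0,0,1],[-0.22,0.01,0,0,0,0,1],[-0.22,-0.01,0,0,0,0,1],[-0.22,-0.03,0,0,0,0,1]]]}}

```text
t: 35.7
position: [0.5896, 0.2388, 0.2434]
ee_rot: [[-0.623, 0.782, 0.0], [0.782, 0.623, 0.009], [0.007, 0.006, -1.0]]
wrist_force: [-1.9, 12.6, 3.4]
finger_gap: 0.263
grasp_force: 59.9
```

```bash
python3 -c "
from h import *
circ(step=8)"
```

```text
t 35.7 P [0.59  0.239 0.243] yaw 38.55546872644247 Ftool [11.078  6.366 -3.304] Mtool [-1.132  2.501  0.019] gap 0.2627189107433487 59.850151129066944
phi 35.898260273523405 rad 0.07973197460005402 F radial 5.826548898602064 F cw-tangent -11.337400735789227 Fz 3.4176472351312137
[[-0.44, -0.05], [-0.43, -0.11], [-0.41, -0.17], [-0.38, -0.23], [-0.35, -0.28], [-0.31, -0.32], [-0.26, -0.36], [-0.21, -0.4]]
```

Resistance is 11.3 N, double the free value, and it grows by 1.1 N per 15° as the limes' spring should. The plate bears, with about 65° of give. I'll ride the spring back gently before letting go.

{"fn": "drive_tool", "kwargs": {"commands": [[[0.39,0.02,0,0,0,0,1],[0.39,-0.05,0,0,0,0,1],[0.38,-0.1,0,0,0,0,1],[0.36,-0.15,0,0,0,0,1],[0.34,-0.19,0,0,0,0,1],[0.31,-0.23,0,0,0,0,1],[0.15,-0.14,0,0,0,0,1],[0,0,0,0,0,0,1]]]}}

```text
t: 36.7
position: [0.5355, 0.2693, 0.243]
ee_rot: [[-0.623, 0.782, -0.002], [0.782, 0.623, 0.005], [0.005, 0.001, -1.0]]
wrist_force: [-7.1, 7.2, 6.1]
finger_gap: 0.262
grasp_force: 60.2
```

```bash
python3 -c "
from h import *
circ(step=-6)"
```

```text
t 36.7 P [0.535 0.269 0.243] yaw 38.540714402420015 Ftool [10.038 -1.079 -6.036] Mtool [0.463 2.181 0.018] gap 0.2621045104932948 60.170969031751156
phi 82.24797161665681 rad 0.07801801876769092 F radial 6.130376580439815 F cw-tangent -7.982973421927753 Fz 6.0867945059669575
[[0.23, -0.24], [0.2, -0.27], [0.17, -0.29], [0.14, -0.3], [0.11, -0.32], [0.08, -0.33], [0.04, -0.33], [0.01, -0.33]]
```

{"fn": "drive_tool", "kwargs": {"commands": [[[0.22,-0.16,0,0,0,0,1],[0.1,-0.1,0,0,0,0,1],[0,0,0,0,0,0,1],[0,0,0,0,0,0,0],[0,0,0,0,0,0,0],[0,0,0,0,0,0,0],[0,0,0,0,0,0,0],[0,0,0,0,0,0,0]]]}}

```text
t: 37.7
position: [0.5287, 0.2673, 0.2421]
ee_rot: [[-0.619, 0.785, 0.0], [0.785, 0.619, 0.0], [-0.0, 0.0, -1.0]]
wrist_force: [-0.6, -0.3, -0.0]
finger_gap: 0.999
grasp_force: 0.0
```

```bash
python3 -c "
from h import *
circ()"
```

```text
t 37.7 P [0.529 0.267 0.242] yaw 38.27030514581793 Ftool [ 0.169 -0.666  0.042] Mtool [-0.019  0.016 -0.033] gap 0.9994892860015725 0.0
phi 87.1961358396347 rad 0.07543366407960125 F radial -0.31043489484854686 F cw-tangent -0.6126823233079703 Fz -0.04195021143849904
[[-0.63, 0.55], [-0.75, 0.37], [-0.82, 0.17], [-0.83, -0.05], [-0.79, -0.27], [-0.7, -0.46], [-0.55, -0.63], [-0.37, -0.75]]
```

Free. Lifting straight up, then backing away along tool +x (away from the hub).

{"fn": "drive_tool", "kwargs": {"commands": [[[0,0,-0.3,0,0,0,0],[0,0,-0.6,0,0,0,0],[0,0,-0.8,0,0,0,0],[0,0,-0.8,0,0,0,0],[0,0,-0.8,0,0,0,0],[0,0,-0.8,0,0,0,0],[0,0,-0.8,0,0,0,0],[0,0,0,0,0,0,0]]]}}

```text
t: 38.7
position: [0.529, 0.2681, 0.3666]
ee_rot: [[-0.62, 0.785, 0.003], [0.785, 0.62, 0.002], [-0.0, 0.003, -1.0]]
wrist_force: [0.4, 0.5, -0.5]
finger_gap: 1.004
grasp_force: 0.0
```

{"fn": "drive_tool", "kwargs": {"commands": [[[0.9,0.4,0,0,0,0,0],[0.9,0.4,0,0,0,0,0],[0.9,0.4,0,0,0,0,0],[0.9,0.4,0,0,0,0,0],[0.9,0.4,0,0,0,0,0],[0.9,0.4,0,0,0,0,0],[0,0,0,0,0,0,0],[0,0,0,0,0,0,0]]]}}

```text
t: 39.7
position: [0.4924, 0.4096, 0.3639]
ee_rot: [[-0.619, 0.785, -0.0], [0.785, 0.619, -0.001], [-0.001, -0.001, -1.0]]
wrist_force: [-0.3, -0.2, -0.4]
finger_gap: 1.001
grasp_force: 0.0
```

```bash
python3 - <<'E'
from h import *
lat()
a=cam("top");b=cam("side")
cv2.imwrite("pics/c8.png",np.hstack([crop(a,140,165,80,80,5),crop(b,190,90,80,80,5)]))
E
```

```text
t 39.7 P [0.492 0.41  0.364] yaw 38.24711402255078 Ftool [ 0.035 -0.382  0.422] Mtool [-0.044 -0.018  0.04 ] gap 1.0014298948154414 0.0
```

View pics/c8.png

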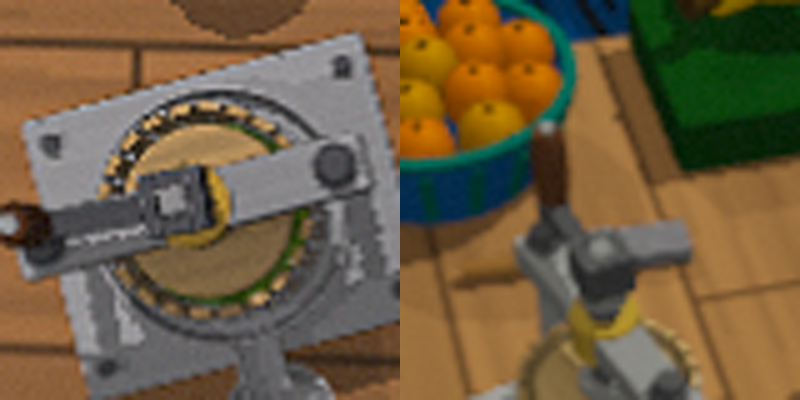

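The top crop shows the hub around the shaft at (178,200) and the arm sprung back to azimuth about 100°, as predicted. The side crop shows the shaft's tip just proud of the hub at (600,250) and the crank level and down. Handing in.

```bash
python3 -c "
from bench import r
print(r.sign_off())"
```

```text
the job is handed in; nothing more can be done
None
```

The middle crank is fully down on the screw and wound about two turns clockwise until the plate bore on the limes; I stopped about 65° past that, let go, and handed the job in at 39.7 s (no verdict came back).

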